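Bring the empty pot under the filling funnel and hold the index plunger out

TASK

Three of the four small clay pots on the potting carousel are filled with compost: turn the carousel (it has four black handles) until the empty pot stands squarely under the raised green funnel. Only then pull the red knob of the sprung plunger straight out of its sleeve as far as it goes and keep holding it out, so that the funnel sinks by its own weight until its flange sits on the rim of the empty pot. Finish like that, still holding the knob fully out so the pin cannot snap back into the bar while I pour; do not tip any pot, and leave the dibber, the tamper and the seed packet alone.

Things in the scene. Friction and masses are not known exactly. Their poses are not given: they have to be found in the camera images.
- stand: grey steel base plate 150x325x14 mm, fixed to the table, with an upright grey sleeve 40x40 mm, top at 126 mm. Origin on the table under the carousel's axis; z up; its +y axis runs from the carousel's axis to the seat under the funnel (62 mm), the sleeve (162 mm) and on to the red knob (240 mm). Its yaw differs from run to run
- carousel_axis (a point): point on the carousel's axis, 28 mm above the table, level with the carousel's upper face
- carousel (a joint): turning angle of the aluminium carousel disc (256 mm across, upper face 28 mm above the table) in rad, 0 at the start, growing counterclockwise seen from above, free from -3.2 to 3.2. It turns with light friction (about 1 N at a handle), has no click and stays where it is left
- handle_1 (a point): point to grip on black upright handle 1 of the four on the carousel, midway between two seats, 110 mm from the axis: a round post 14 to 17 mm thick from the disc up to 103 mm above the table; the point lies on its axis 85 mm above the table
- handle_2 (a point): point to grip on black upright handle 2 of the four on the carousel, midway between two seats, 110 mm from the axis: a round post 14 to 17 mm thick from the disc up to 103 mm above the table; the point lies on its axis 85 mm above the table
- handle_3 (a point): point to grip on black upright handle 3 of the four on the carousel, midway between two seats, 110 mm from the axis: a round post 14 to 17 mm thick from the disc up to 103 mm above the table; the point lies on its axis 85 mm above the table
- handle_4 (a point): point to grip on black upright handle 4 of the four on the carousel, midway between two seats, 110 mm from the axis: a round post 14 to 17 mm thick from the disc up to 103 mm above the table; the point lies on its axis 85 mm above the table
- pot_empty: the one empty clay pot, 65 mm across the rim and 63 mm high, mouth 55 mm wide inside, the foot 43 mm, standing loose in one of the four round seats of the carousel, 62 mm from the carousel's axis; origin at the centre of its underside, z up. At the start about a quarter turn (67 to 113 degrees) from the funnel, on either side
- pot_filled_1: a clay pot, 65 mm across the rim and 63 mm high, mouth 55 mm wide inside, the foot 43 mm, standing loose in one of the four round seats of the carousel, 62 mm from the carousel's axis; origin at the centre of its underside, z up, filled with dark compost
- pot_filled_2: a clay pot, 65 mm across the rim and 63 mm high, mouth 55 mm wide inside, the foot 43 mm, standing loose in one of the four round seats of the carousel, 62 mm from the carousel's axis; origin at the centre of its underside, z up, filled with dark compost
- pot_filled_3: a clay pot, 65 mm across the rim and 63 mm high, mouth 55 mm wide inside, the foot 43 mm, standing loose in one of the four round seats of the carousel, 62 mm from the carousel's axis; origin at the centre of its underside, z up, filled with dark compost
- funnel (a point): green funnel, 91 mm wide at the mouth, 96 mm high with its spout, with a flat flange 80 mm across; carried by the ram's arm. The point lies on the funnel's axis at the underside of the flange; 126 mm above the table when raised, mouth 204 mm above the table
- spout (a point): lower tip of the funnel's spout on the funnel's axis, 18 mm below the flange; the spout tapers from 35 mm at the flange to 26 mm at the tip, which hangs about 17 mm above the pots' rims when raised
- ram (a joint): how far the funnel with its steel bar (ram) has sunk, m: 0 raised and held by the plunger's pin, about 0.036 with the flange resting on a pot's rim, 0.05 bottom stop. With the pin clear it sinks by its own weight (about 5 N, damped) at about 20 mm/s; the bar has more holes 25 and 50 mm above the one the pin sits in
- plunger (a joint): how far the spring plunger is pulled out, m: 0 seated (pin 7 mm deep in the hole of the bar), 0.007 pin just leaves the bar, 0.012 stop. Moves along the stand's +y axis, away from the sleeve; the spring pulls it back with 5 N seated and 10 N fully out, plus up to 2 N of friction from the load on the pin
- knob (a point): red round knob of the plunger, 26 mm thick where gripped (30 mm at the outer lip), 26 mm long, its axis level along the stand's +y; the point is the knob's centre, 95 mm above the table, 78 mm out from the ram's axis. Free space all round it and above; the sleeve's steel barrel ends 5 mm behind it
- dibber: turned wooden dibber 197x28x28 mm lying on the table to the left; leave alone
- tamper: wooden compost press 85x150 mm with a turned knob, 67 mm high, on the table to the far left; leave alone
- packet: red and green seed packet 150x98x10 mm lying on the table to the left; leave alone
There are look-alikes about, which are no part of the job. What is shaped like the pot_empty but turquoise is not meant.

How it is judged:
By the outcome, as a careful person would: the job done as asked, in the order asked, and still so for the second after the job is handed in, while the arm keeps its last pose, push and grip.
It also fails if it takes over 64 s, if anything falls off the work surface, if the arm or the gripper's body presses on something with over 40 N, if the wrist force passes 120 N, or if a joint passes its speed limit or range.

ROBOT

A 7-joint arm with a two-finger parallel gripper is mounted at the origin on a cart in front of the work surface, level with it; the furniture and walls round the work are solid. World frame = base frame: x ahead of the robot, y to its left, z up, the work surface at z = 0. Lengths are in mm, angles in rad, forces in N, time in s.
With the tool pointing down it reaches from about 375 to 925 mm from the base axis. Payload 3.1 kg.
Tool frame: the origin (TCP) lies at the centre of the arm's flange, where the gripper is bolted on; the fingertips stand bot.tip_reach ahead of it and the grasp point (between the pads) lies 155 mm ahead of it (bot.tip_reach is the distance from the TCP to the fingertips, in mm); x points along the fingers, y is the direction in which the jaws open and shut, and the axes are right-handed (so a half turn about x gives the same grasp; the last joint's range is limited). The gripper opens to 85 mm and grips with 20 to 120 N. Pads are 22 mm wide; open, the fingers measure 114 mm over their backs; the gripper's body (76 mm by 85 mm) begins 54 mm behind the grasp point. The pads swing forward as they close: fully open they stand 13 mm farther back than shut.
Start: joints at [-1.323, 0.383, 0.044, 1.598, -0.018, 1.161, -0.05], TCP at [220.299, 611.535, 404.669] pointing down, gripper open.
Joint ranges: [-2.61, 2.61], [-0.41, 2.15], [-1.48, 1.57], [0, 2.5], [-1.57, 4.71], [0.05, 1.97], [-2.85, 2.85]. Speed limits (rad/s): [2.79, 2.79, 3.14, 3.14, 3.14, 3.14, 3.14].

INTERFACE

Orientations are given as a 3x3 rotation matrix whose columns are the frame's x, y, z axes.
In Python, from station import bot gives the robot as it stands.
- The arm moves only by the tool move_arm, never from a script. Its arguments are lists of equal length, an entry for each row: "translation": the shift along the tool's x, y, z in m, a list of three; "yaw": the turn about the tool's x in degrees; "fingers": the closure, from 0 (fully open) to 1 (shut). A call has exactly 5 rows; each row is the pose to reach, as a shift and turn from the pose measured when the call began, along the tool's axes at that moment; what a row does not reach only later rows make up. A row lasts 1/8 s, in which the tool goes at most 62.5 mm and 10.7 degrees, less where a joint would pass 70% of its speed; a pose out of reach is approached as far as the arm can. A call with a gripper value outside its range is refused whole. The fingers move at their own pace and stop on an object; "grip_force" is the grip in N (left out, the last holds). Time passes only in rows, so rows that repeat a pose let the fingers close, or fill a call up. It gives the time, the measured TCP pose, the force and the opening at its end, in the units of the state.
- bot.observe(): the state, without advancing time (a new reading comes with each control period).
- bot.capture(name): name is "scene" or "top" or "wrist"; returns a dict with "color" (480x640x3 uint8, red, green, blue), "fov_y" (degrees; the focal length in pixels is half the picture's height over the tangent of half this angle, whatever the lens; pixels are square), "cx", "cy" (the principal point, pixels), "k1" (the pictures are not rectified: a ray, as slopes to the right and down, at radius r is drawn at 1 + k1 r^2 times it, then the intrinsics apply), "camera_from_world" (4x4, takes a point from world to camera coordinates); the wrist camera has in their place "mount" (4x4, takes a point from camera to tool coordinates, whose origin is the TCP and whose axes are the tool frame's). Camera axes: x right, y down, z forward; pixel columns grow to the right and rows downward; lengths in mm; the calibration is good to about 2 mm. A picture is of the moment at which its call begins: read the wrist's pose just before it. There is no depth.
- bot.sign_off(): hands the job in, once; it reports no verdict.
Trained networks look in a picture, given as the dict that the camera call returned (one of the last four; its "shot" number tells which), for a name from the list of things; names that differ only in an ending like _2 or _b are one class to them, and where a whole thing is asked for, a point or a joint stands for the part that bears it (a point fixed in the world has none). Each returns a list of dicts, best first, with "confidence" (0 to 1); they miss things now and then, are a little off and sometimes report something else, mostly with a low value. They report only what shows in the picture. A call takes as long as a camera call. They do not tell look-alikes from the thing itself.
- bot.masks_of(picture, query): "pixels" (480x640 bool, what is visible of it) and "point" ([column, row] in pixels, amid what is visible of it).
- bot.place_of(picture, query): "point" ([column, row] in pixels: a listed point, or the origin of a listed thing).
The state is a dict: "t": time; "qpos": joint angles; "qd": joint speeds; "joint_torque": joint torques, N m; "ee_pos": TCP position; "ee_rot": TCP orientation; "wrist_force": force on the tool from outside, world axes, zero at the start; "ft_torque": the same for the moment, N m; "gripper_width": opening from 0.0 (shut) to 1.0 (fully open).
Only numpy, scipy, OpenCV 4.12 (cv2) and the standard library are available. Lean on these libraries where they do the work, as an engineer would, in place of code of your own. Each camera call takes 0.05 s, during which the arm holds its last target.

## Working session

There is one attempt and no reset: what is moved stays moved. The work goes in short steps, Python scripts to look and compute and a tool call to move; the robot and the scene stay as the last step left them, time stands still between calls to the robot, and variables do not carry over. Pictures are saved under pics/ and viewed, and the job is handed in when it is done.

Besides the shell and the picture viewer there is one more tool, called after "Emit:" as name(argument=value, ...), one argument or row to a line, values as JSON. move_arm: Moves the arm, as the interface text tells. Its arguments: {"type":"object","properties":{"translation":{"type":"array"},"yaw":{"type":"array"},"fingers":{"type":"array"},"grip_force":{"type":"number"}},"required":["translation","yaw","fingers"]}

```bash
ls; mkdir -p pics; cat > h.py <<'E'
import numpy as np, cv2
from station import bot
def save(p,n): cv2.imwrite('pics/'+n+'.png', cv2.cvtColor(p['color'],cv2.COLOR_RGB2BGR))
def K(p):
    f=240/np.tan(np.radians(p['fov_y'])/2); return f,p['cx'],p['cy'],p['k1']
def c2w(p,st=None):
    if 'camera_from_world' in p: return np.linalg.inv(np.array(p['camera_from_world']))
    T=np.eye(4);T[:3,:3]=st['ee_rot'];T[:3,3]=st['ee_pos'];return T@np.array(p['mount'])
def ray(p,px,st=None):
    f,cx,cy,k=K(p); d=np.array([(px[0]-cx)/f,(px[1]-cy)/f]); u=d.copy()
    for _ in range(30): u=d/(1+k*(u@u))
    M=c2w(p,st); return M[:3,3],M[:3,:3]@np.array([u[0],u[1],1])
def atz(p,px,z,st=None):
    o,d=ray(p,px,st); return o+d*(z-o[2])/d[2]
def proj(p,X,st=None):
    f,cx,cy,k=K(p); c=np.linalg.inv(c2w(p,st))@np.append(X,1); u=c[:2]/c[2]; u=u*(1+k*(u@u)); return u*f+[cx,cy]
E
python3 - <<'E'
from h import *
st=bot.observe(); print(st['t'],st['ee_pos'],np.round(st['ee_rot'],3).tolist(),bot.tip_reach)
for n in('scene','top'):
    p=bot.capture(n); save(p,n+'0'); print(n,p['fov_y'],p['k1'],c2w(p)[:3,3])
    for q,z in(('carousel_axis',28),('handle_1',85),('pot_empty',0),('pot_filled_1',0),('funnel',126),('spout',108),('knob',95),('stand',0)):
        for r in bot.place_of(p,q): print(q,round(r['confidence'],2),np.round(r['point'],1),np.round(atz(p,r['point'],z if 'pot' not in q else 20),0))
E
```

```text
pics
0.0 [220.12550953 611.05567077 403.27620884] [[-0.001, 0.339, 0.941], [-0.003, 0.941, -0.339], [-1.0, -0.003, 0.0]] 173.4
scene 54.03794783187581 -0.0944287785080366 [ 137.1291741  -656.33013626  619.32663162]
carousel_axis 0.4 [294.1 247. ] [522. 115.  28.]
carousel_axis 0.25 [363.6 233.9] [687.  85.  28.]
handle_1 0.82 [366.9 235.1] [638.   7.  85.]
handle_1 0.8 [316.4 295.8] [ 450. -111.   85.]
handle_1 0.76 [398.7 281.3] [ 601. -149.   85.]
handle_1 0.63 [295.2 246.9] [487.  40.  85.]
pot_empty 0.94 [399.  394.1] [ 484. -313.   20.]
pot_empty 0.76 [311.8 292.3] [485. -31.  20.]
pot_filled_1 0.88 [335.1 268. ] [567.  14.  20.]
pot_filled_1 0.85 [354.2 309.2] [ 531. -114.   20.]
pot_filled_1 0.73 [375.  280.4] [616. -61.  20.]
funnel 0.82 [330.4 227.7] [551.  13. 126.]
spout 0.73 [333.5 235.1] [558.  10. 108.]
knob 0.71 [332.7 268.9] [508. -70.  95.]
knob 0.59 [303.5 200.8] [583. 185.  95.]
top 51.67999867561798 -0.12898121359453504 [ 397.426795     50.83319514 1230.29179335]
handle_1 0.87 [398.8 217.2] [ 604. -149.   85.]
handle_1 0.68 [381.2 281.3] [ 452. -107.   85.]
handle_1 0.65 [331.  200.2] [642.  11.  85.]
handle_1 0.58 [319.7 268.4] [480.  35.  85.]
pot_empty 0.95 [348.2 269.8] [483. -35.  20.]
pot_empty 0.91 [451.7 265. ] [ 498. -293.   20.]
pot_filled_1 0.72 [377.1 251.3] [ 529. -106.   20.]
pot_filled_1 0.7 [361.6 218.8] [610. -68.  20.]
pot_filled_1 0.59 [332.1 238.8] [558.   5.  20.]
funnel 0.91 [332.9 234.2] [555.   7. 126.]
spout 0.72 [333.7 234.5] [557.   5. 108.]
knob 0.52 [255.2 226.1] [575. 187.  95.]
stand 0.74 [320.5 265.5] [494.  32.   0.]
stand 0.55 [355.8 246.3] [543. -55.   0.]
```

View pics/scene0.png

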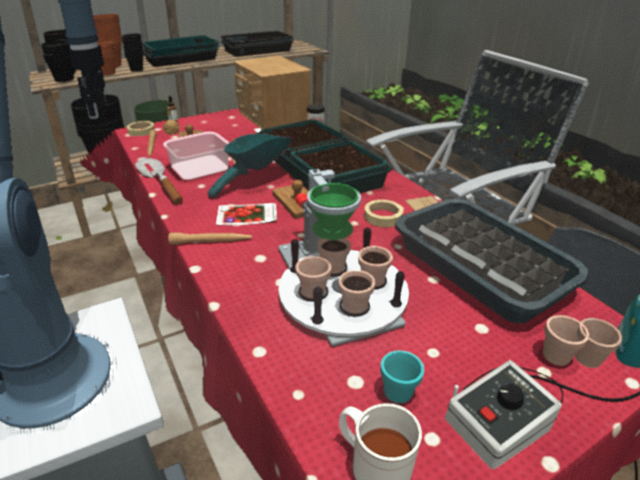

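View pics/top0.png

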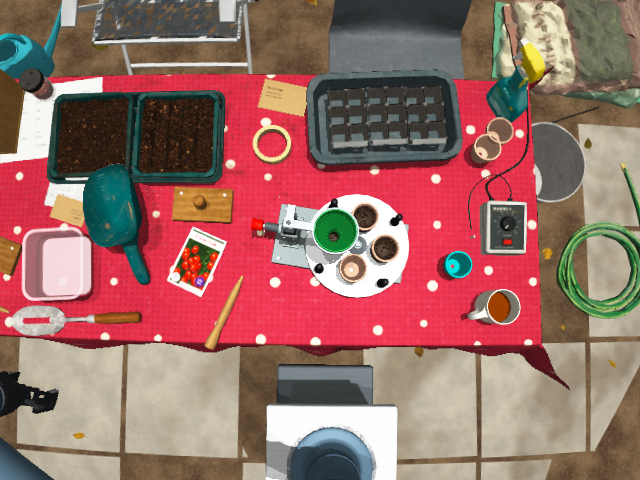

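The empty-pot look-alikes in the top picture are:
- The clay pot on the carousel at (350,268), with a pale, empty inside.
- The turquoise pot at (458,265), which is excluded.
- The loose clay pots at (487,148) and (500,130), which are off the carousel.
- Three compost-filled pots at (365,216), (384,249) and one under the funnel.

I choose (350,268). The knob is at (257,225). I'll move over the carousel for a close check.

Emit:
move_arm(
  translation=[
    [-0.06,-0.1,0.1],
    [-0.06,-0.2,0.2],
    [-0.06,-0.3,0.3],
    [-0.06,-0.4,0.4],
    [-0.06,-0.5,0.52],
  ],
  yaw=[
    [0],
    [5],
    [10],
    [20],
    [30],
  ],
  fingers=[
    [0],
    [0],
    [0],
    [0],
    [0],
  ],
)

```text
invalid input
```

Emit:
move_arm(
  translation=[
    [-0.06,-0.1,0.1],
    [-0.06,-0.2,0.2],
    [-0.06,-0.3,0.3],
    [-0.06,-0.4,0.4],
    [-0.06,-0.5,0.52],
  ],
  yaw=[0,5,10,20,30],
  fingers=[0,0,0,0,0],
)

```text
t: 1.52
ee_pos: [353.1, 333.0, 450.3]
ee_rot: [[0.001, 0.768, 0.641], [0.001, 0.641, -0.768], [-1.0, 0.001, -0.0]]
wrist_force: [0.7, 0.8, -1.0]
gripper_width: 1.002
```

Emit:
move_arm(
  translation=[
    [-0.02,-0.015,0.06],
    [-0.02,-0.03,0.12],
    [-0.02,-0.05,0.24],
    [-0.02,-0.07,0.3],
    [-0.02,-0.09,0.36],
  ],
  yaw=[2,4,7,7,7],
  fingers=[0,0,0,0,0],
)

```text
t: 2.15
ee_pos: [489.6, 55.7, 470.6]
ee_rot: [[0.002, 0.84, 0.543], [0.002, 0.543, -0.84], [-1.0, 0.003, -0.001]]
wrist_force: [0.6, -0.1, -0.8]
gripper_width: 0.999
```

```bash
python3 - <<'E'
from h import *
st=bot.observe(); print(st['t'],st['ee_pos'],np.round(st['ee_rot'],3).tolist())
p=bot.capture('wrist'); save(p,'w1'); print(np.round(p['mount'],2).tolist(),p['fov_y'])
for q,z in(('handle_1',85),('pot_empty',26),('pot_filled_1',26),('funnel',126),('knob',95)):
        for r in bot.place_of(p,q): print(q,round(r['confidence'],2),np.round(r['point'],1),np.round(atz(p,r['point'],z,st),1))
E
```

```text
2.15 [489.61585094  55.71135143 470.57297918] [[0.002, 0.84, 0.543], [0.002, 0.543, -0.84], [-1.0, 0.003, -0.001]]
[[-0.0, -0.28, 0.96, 31.39], [1.0, 0.0, 0.0, -0.33], [-0.0, 0.96, 0.28, -72.1], [0.0, 0.0, 0.0, 1.0]] 61.07681460338758
handle_1 0.96 [190.4 326.8] [ 451.8 -113.6   85. ]
handle_1 0.91 [300.7 420.3] [ 601.7 -149.1   85. ]
pot_empty 0.78 [263.2 266.8] [484.9 -43.6  26. ]
pot_empty 0.57 [172.8 416.5] [ 491.  -276.9   26. ]
pot_filled_1 0.95 [263.3 337.6] [ 529. -118.   26.]
pot_filled_1 0.79 [342.6 263.5] [554.9   6.2  26. ]
funnel 0.84 [348.9 303. ] [553.8   6.3 126. ]
knob 0.86 [488.3 141.5] [580.  180.8  95. ]
```

View pics/w1.png

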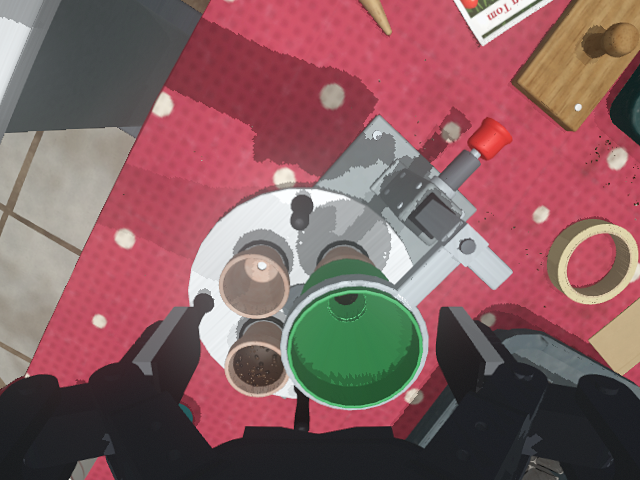

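The wrist picture shows the carousel's pale, empty pot at (255,285) and a filled pot at (265,365). The funnel is at (350,345) and the knob at (490,138). The handles give an axis of about (544,-53), the stand yaw is about 81°, and the empty seat is at about 167.5°. So I need to turn about -86°, using the handle at (602,-149).

Emit:
move_arm(
  translation=[
    [0,-0.003,0.06],
    [0,-0.008,0.12],
    [0,-0.012,0.18],
    [0.03,-0.017,0.233],
    [0.09,-0.017,0.233],
  ],
  yaw=[0,0,0,0,0],
  fingers=[0,0,0,0,0],
)

```text
t: 3.08
ee_pos: [603.7, -149.0, 381.4]
ee_rot: [[0.009, 0.841, 0.542], [-0.002, 0.542, -0.841], [-1.0, 0.006, 0.007]]
wrist_force: [0.5, 0.9, 0.1]
gripper_width: 1.002
```

```bash
python3 - <<'E'
from h import *
st=bot.observe(); print(st['t'],st['ee_pos'],np.round(st['ee_rot'],3).tolist())
p=bot.capture('wrist'); save(p,'w2')
for q,z in(('handle_1',85),):
        for r in bot.place_of(p,q): print(q,round(r['confidence'],2),np.round(r['point'],1),np.round(atz(p,r['point'],z,st),1))
E
```

```text
3.075 [ 603.68537    -148.96326032  381.41366176] [[0.009, 0.841, 0.542], [-0.002, 0.542, -0.841], [-1.0, 0.006, 0.007]]
handle_1 0.77 [312.8 224.6] [ 601.  -148.3   85. ]
handle_1 0.75 [496.1  51.8] [636.3   5.2  85. ]
handle_1 0.58 [132.7  51.9] [ 449.2 -115.7   85. ]
```

View pics/w2.png

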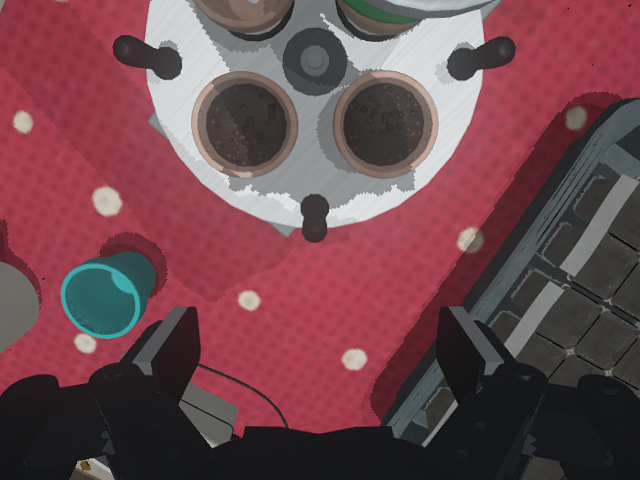

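Emit:
move_arm(
  translation=[
    [0.05,-0.002,-0.002],
    [0.1,-0.002,-0.002],
    [0.13,-0.002,-0.002],
    [0.141,-0.002,-0.002],
    [0.141,-0.002,-0.002],
  ],
  yaw=[0,0,0,0,0],
  fingers=[0.3,0.4,0.4,0.4,0.6],
  grip_force=30,
)

```text
t: 3.8
ee_pos: [594.6, -139.5, 231.5]
ee_rot: [[-0.015, 0.836, 0.548], [0.006, 0.548, -0.836], [-1.0, -0.009, -0.013]]
wrist_force: [-0.3, 0.1, -1.1]
gripper_width: 0.406
```

Emit:
move_arm(
  translation=[
    [0,0,0],
    [0,0,0],
    [0,0,0],
    [0,0,0],
    [0,0,0],
  ],
  yaw=[0,0,0,0,0],
  fingers=[0.8,1,1,1,1],
  grip_force=30,
)

```text
t: 4.42
ee_pos: [596.1, -139.4, 233.9]
ee_rot: [[-0.011, 0.836, 0.548], [0.007, 0.549, -0.836], [-1.0, -0.005, -0.012]]
wrist_force: [0.2, 2.1, 6.8]
gripper_width: 0.164
```

```bash
python3 - <<'E'
from h import *
st=bot.observe(); print(st['t'],st['ee_pos'],np.round(st['ee_rot'],3).tolist(),st['wrist_force'],st['gripper_width'])
p=bot.capture('wrist'); save(p,'w3')
p=bot.capture('top'); save(p,'t3')
# plan
R=np.array(st['ee_rot']);e=np.array(st['ee_pos'])
C=np.array([543.5,-53.5]); r=e[:2]-C; print('r',np.hypot(*r),np.degrees(np.arctan2(r[1],r[0])))
for c in range(1,18):
    a=-np.radians(5*c); r2=np.array([[np.cos(a),-np.sin(a)],[np.sin(a),np.cos(a)]])@r
    d=np.append(C+r2,240)-e; print(5*c,np.round(R.T@d,1))
E
```

```text
4.425 [ 596.05127494 -139.379609    233.86281107] [[-0.011, 0.836, 0.548], [0.007, 0.549, -0.836], [-1.0, -0.005, -0.012]] [0.15793641 2.11401999 6.7998975 ] 0.1644390288571609
r 100.68239041428772 -58.536787676483044
5 [-6.1 -8.8 -0.7]
10 [ -6.  -17.5  -2.2]
15 [ -6.  -26.   -4.3]
20 [ -5.9 -34.3  -7.2]
25 [ -5.8 -42.3 -10.8]
30 [ -5.7 -49.9 -15.1]
35 [ -5.6 -57.2 -20.1]
40 [ -5.5 -64.  -25.6]
45 [ -5.4 -70.3 -31.8]
50 [ -5.3 -76.  -38.4]
55 [ -5.2 -81.1 -45.6]
60 [ -5.1 -85.6 -53.1]
65 [ -5.  -89.4 -61. ]
70 [ -4.8 -92.5 -69.3]
75 [ -4.7 -94.9 -77.7]
80 [ -4.6 -96.5 -86.3]
85 [ -4.5 -97.4 -95.1]
```

View pics/w3.png

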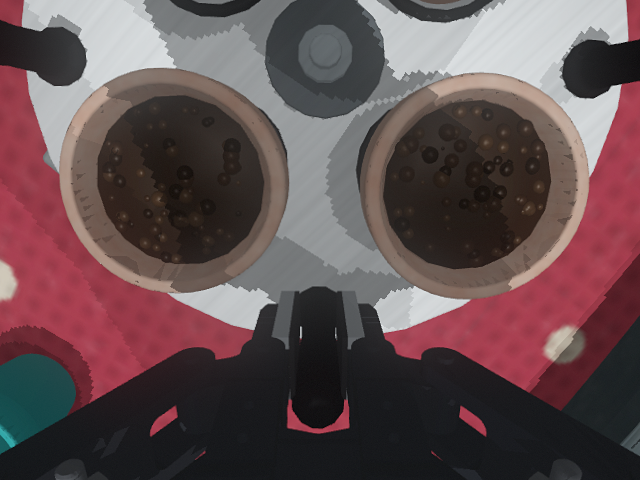

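The grip sits about 10 mm inward of the post's centre, so I'll re-grip centred.

Emit:
move_arm(
  translation=[
    [-0.003,0,0],
    [-0.005,0,0.005],
    [-0.005,0,0.01],
    [-0.005,0,0.01],
    [-0.005,0,0.01],
  ],
  yaw=[0,0,0,0,0],
  fingers=[0.6,0.6,0.6,0.6,0.6],
  grip_force=30,
)

```text
t: 5.15
ee_pos: [601.4, -147.9, 238.4]
ee_rot: [[-0.012, 0.836, 0.548], [0.007, 0.548, -0.836], [-1.0, -0.006, -0.012]]
wrist_force: [0.1, 0.9, 0.1]
gripper_width: 0.4
```

```bash
python3 - <<'E'
from h import *
st=bot.observe(); print(st['t'],st['ee_pos'],np.round(st['ee_rot'],3).tolist(),st['wrist_force'],st['gripper_width'])
p=bot.capture('wrist'); save(p,'w4')
print(np.round(proj(p,np.array(st['ee_pos'])+np.array(st['ee_rot'])@[155,0,0],st)))
for r in bot.place_of(p,'handle_1'): print(round(r['confidence'],2),np.round(r['point'],1),np.round(atz(p,r['point'],85,st),1))
E
```

```text
5.15 [ 601.39803083 -147.88880886  238.39956226] [[-0.012, 0.836, 0.548], [0.007, 0.548, -0.836], [-1.0, -0.006, -0.012]] [0.11556865 0.89024652 0.14191641] 0.39988930704028325
[319. 339.]
0.67 [318.  345.5] [ 600.4 -148.4   85. ]
```

View pics/w4.png

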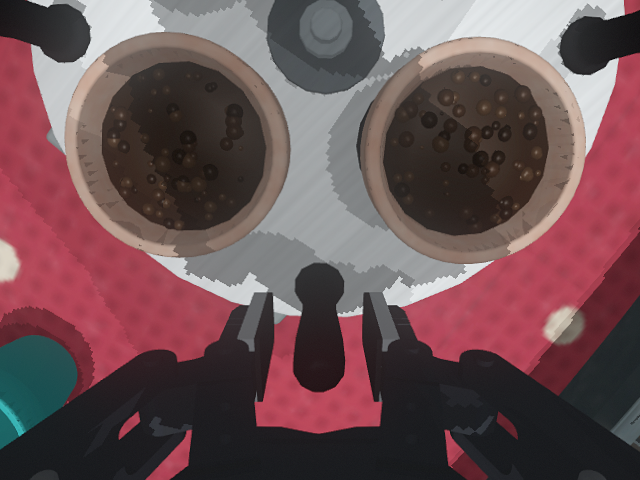

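Emit:
move_arm(
  translation=[
    [0,0,0],
    [0,0,0],
    [0,0,0],
    [0,0,0],
    [0,-0.004,0],
  ],
  yaw=[0,0,0,0,2],
  fingers=[0.8,1,1,1,1],
  grip_force=30,
)

```text
t: 5.88
ee_pos: [598.4, -149.3, 238.4]
ee_rot: [[-0.011, 0.855, 0.518], [0.008, 0.518, -0.855], [-1.0, -0.005, -0.012]]
wrist_force: [0.1, 1.5, -0.3]
gripper_width: 0.182
```

Emit:
move_arm(
  translation=[
    [0,-0.0077,-0.0003],
    [0,-0.0153,-0.0011],
    [0,-0.0229,-0.0024],
    [0,-0.0303,-0.0043],
    [0,-0.0376,-0.0066],
  ],
  yaw=[4,8,12,16,20],
  fingers=[1,1,1,1,1],
)

```text
t: 6.5
ee_pos: [562.5, -162.5, 238.4]
ee_rot: [[-0.011, 0.981, 0.191], [0.009, 0.191, -0.981], [-1.0, -0.009, -0.011]]
wrist_force: [1.5, 1.4, -2.3]
gripper_width: 0.185
```

Emit:
move_arm(
  translation=[
    [0,-0.0077,-0.0003],
    [0,-0.0153,-0.0011],
    [0,-0.0229,-0.0024],
    [0,-0.0303,-0.0043],
    [0,-0.0376,-0.0066],
  ],
  yaw=[4,8,12,16,20],
  fingers=[1,1,1,1,1],
)

```text
t: 7.12
ee_pos: [524.3, -162.2, 238.4]
ee_rot: [[-0.01, 0.987, -0.159], [0.011, -0.159, -0.987], [-1.0, -0.012, -0.009]]
wrist_force: [1.2, 1.9, -3.4]
gripper_width: 0.18
```

Emit:
move_arm(
  translation=[
    [0,-0.0077,-0.0003],
    [0,-0.0153,-0.0011],
    [0,-0.0229,-0.0024],
    [0,-0.0303,-0.0043],
    [0,-0.0376,-0.0066],
  ],
  yaw=[4,8,12,16,20],
  fingers=[1,1,1,1,1],
)

```text
t: 7.75
ee_pos: [488.6, -148.4, 238.4]
ee_rot: [[-0.009, 0.871, -0.49], [0.012, -0.49, -0.871], [-1.0, -0.013, -0.006]]
wrist_force: [3.6, 1.7, -6.9]
gripper_width: 0.182
```

```bash
python3 - <<'E'
from h import *
st=bot.observe(); R=np.array(st['ee_rot']); g=np.array(st['ee_pos'])+R@[155,0,0]
print(st['t'],st['ee_pos'],np.round(R,3).tolist(),st['wrist_force'],st['gripper_width'])
for C in((543,-54),(541.4,-55.5)):
  r=g[:2]-C; print(np.hypot(*r),np.degrees(np.arctan2(r[1],r[0])), R.T[:, :2]@r)
p=bot.capture('top'); save(p,'t5')
for q,z in(('handle_1',85),('pot_empty',26),('pot_filled_1',26),('funnel',126),('knob',95)):
        for r in bot.place_of(p,q): print(q,round(r['confidence'],2),np.round(r['point'],1),np.round(atz(p,r['point'],z,st),1))
E
```

```text
7.75 [ 488.55186714 -148.4407461   238.42794687] [[-0.009, 0.871, -0.49], [0.012, -0.49, -0.871], [-1.0, -0.013, -0.006]] [ 3.61300178  1.65924305 -6.87792492] 0.18152011167124313
108.12617658636569 -121.0522796494749 [ -0.60436392  -3.18510212 108.07756442]
106.01749994376449 -120.72964504496416 [ -0.60053652  -2.52626245 105.98569549]
handle_1 0.94 [383.7 206.3] [ 629.2 -113.8   85. ]
handle_1 0.9 [398.9 264.7] [ 491.4 -148.9   85. ]
handle_1 0.67 [335.9 285.5] [441.3  -2.5  85. ]
handle_1 0.66 [320.2 217.9] [598.8  35.9  85. ]
pot_empty 0.81 [452.8 267.3] [ 491.4 -293.7   26. ]
pot_empty 0.6 [329.6 250.5] [528.7  11.   26. ]
pot_filled_1 0.96 [362.1 266.9] [489.7 -68.7  26. ]
pot_filled_1 0.83 [381.8 236.8] [ 564.5 -117.2   26. ]
pot_filled_1 0.64 [351.5 217.5] [611.5 -42.2  26. ]
funnel 0.93 [332.7 234.3] [554.6   7.8 126. ]
funnel 0.46 [196.7 260.5] [490.5 312.5 126. ]
knob 0.59 [256.9 225.2] [577.6 182.6  95. ]
```

View pics/t5.png

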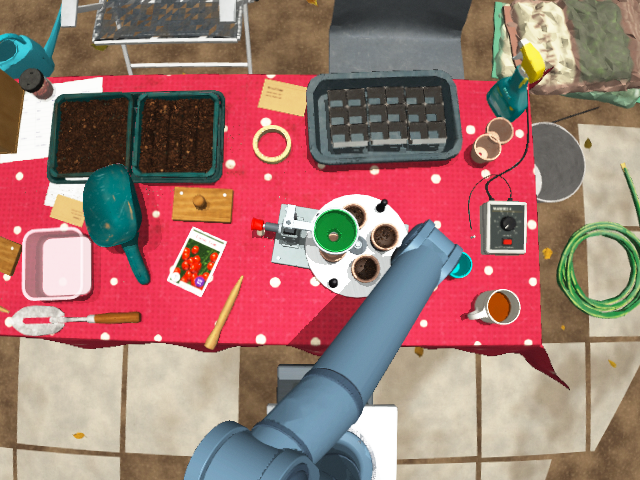

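Emit:
move_arm(
  translation=[
    [0,-0.0077,-0.0003],
    [0,-0.0153,-0.0011],
    [0,-0.0229,-0.0024],
    [0,-0.0303,-0.0043],
    [0,-0.0376,-0.0066],
  ],
  yaw=[4,8,12,16,20],
  fingers=[1,1,1,1,1],
)

```text
t: 8.68
ee_pos: [460.0, -123.3, 238.5]
ee_rot: [[-0.007, 0.654, -0.757], [0.012, -0.756, -0.654], [-1.0, -0.014, -0.002]]
wrist_force: [7.5, 3.8, -16.2]
gripper_width: 0.183
```

Emit:
move_arm(
  translation=[
    [0,0,0],
    [0,0,0],
    [0,0,0],
    [0,0,0],
    [0,0,0],
  ],
  yaw=[0,0,0,0,0],
  fingers=[1,1,1,1,1],
)

```text
t: 9.3
ee_pos: [460.2, -123.4, 238.5]
ee_rot: [[-0.007, 0.654, -0.757], [0.012, -0.756, -0.654], [-1.0, -0.013, -0.003]]
wrist_force: [3.3, 2.3, -10.7]
gripper_width: 0.181
```

```bash
python3 - <<'E'
from h import *
st=bot.observe(); R=np.array(st['ee_rot']); g=np.array(st['ee_pos'])+R@[155,0,0]
print(st['t'],g,np.round(R,3).tolist(),st['wrist_force'],st['gripper_width'])
for C in((543,-54),(541.4,-55.5)):
  r=g[:2]-C; print(np.hypot(*r),np.degrees(np.arctan2(r[1],r[0])), R.T[:, :2]@r)
for n in('top','scene','wrist'):
  p=bot.capture(n); save(p,n+'6')
  for q,z in(('handle_1',85),('pot_empty',26),('pot_filled_1',26),('funnel',126),('knob',95)):
        for r in bot.place_of(p,q): print(q,round(r['confidence'],2),np.round(r['point'],1),np.round(atz(p,r['point'],z,st),1))
E
```

```text
9.3 [ 459.15691549 -121.56291088   83.50177283] [[-0.007, 0.654, -0.757], [0.012, -0.756, -0.654], [-1.0, -0.013, -0.003]] [  3.29043232   2.27629392 -10.71701518] 0.18054909266773433
107.67734091053299 -141.13724063832507 [ -0.22140007  -3.71630265 107.61296308]
105.49044100066591 -141.22633981277346 [ -0.21469867  -3.80475406 105.42158647]
handle_1 0.74 [388.5 277.8] [ 460.6 -124.5   85. ]
handle_1 0.71 [329.9 204.2] [631.9  13.5  85. ]
handle_1 0.61 [395.8 213.5] [ 612.4 -142.4   85. ]
handle_1 0.31 [357.7 220.4] [594.3 -52.2  85. ]
pot_empty 0.65 [334.4 241.3] [ 5.516e+02 -5.000e-01  2.600e+01]
pot_empty 0.57 [452.3 264.7] [ 497.8 -292.5   26. ]
pot_filled_1 0.97 [381.2 242.8] [ 549.6 -115.7   26. ]
pot_filled_1 0.94 [348.3 270.6] [480.2 -35.1  26. ]
pot_filled_1 0.63 [357.7 219. ] [608.  -57.5  26. ]
pot_filled_1 0.44 [226.  312.3] [374.6 259.7  26. ]
pot_filled_1 0.24 [332.6 236.9] [562.4   4.   26. ]
funnel 0.9 [333.  235.8] [551.2   7.1 126. ]
knob 0.63 [252.2 225.7] [576.3 193.5  95. ]
knob 0.49 [381.9 247.1] [ 530.9 -107.7   95. ]
handle_1 0.88 [360.5 233.7] [629.1  17.6  85. ]
handle_1 0.74 [399.1 275.8] [ 611.5 -136.4   85. ]
handle_1 0.63 [295.3 252. ] [478.7  24.2  85. ]
handle_1 0.57 [323.3 298. ] [ 457.5 -122.3   85. ]
pot_empty 0.93 [399.4 394.6] [ 480.8 -317.1   26. ]
pot_empty 0.44 [314.7 295.2] [482.5 -48.1  26. ]
pot_filled_1 0.79 [369.3 280.1] [602.1 -60.7  26. ]
pot_filled_1 0.64 [314.6 292.3] [486.6 -40.4  26. ]
knob 0.41 [302.  198.5] [585.2 196.1  95. ]
handle_1 0.89 [318.3 346.7] [ 457.1 -123.4   85. ]
pot_empty 0.97 [573.7 391.8] [ 498.2 -269.6   26. ]
pot_empty 0.59 [428.2 145.4] [ 536.3 -117.3   26. ]
pot_filled_1 0.6 [225.5 139.6] [480.1 -48.7  26. ]
pot_filled_1 0.59 [425.1 148.7] [ 534.4 -117.3   26. ]
```

View pics/wrist6.png

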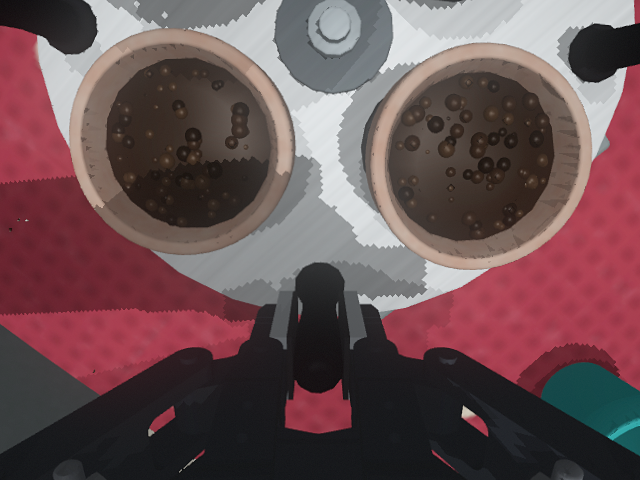

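View pics/scene6.png

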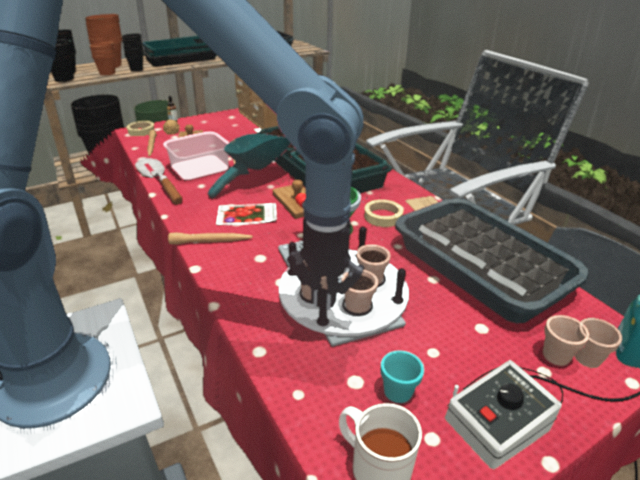

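Emit:
move_arm(
  translation=[
    [0,-0.002,0],
    [0,-0.004,0],
    [0,-0.0042,0],
    [0,-0.0042,0],
    [0,-0.0042,0],
  ],
  yaw=[1,2,2,2,2],
  fingers=[1,1,1,1,1],
)

```text
t: 10.82
ee_pos: [457.5, -119.8, 238.5]
ee_rot: [[-0.007, 0.627, -0.779], [0.012, -0.779, -0.627], [-1.0, -0.014, -0.002]]
wrist_force: [5.3, 0.8, -12.4]
gripper_width: 0.181
```

Emit:
move_arm(
  translation=[
    [0,0,0],
    [0,0,0],
    [0,0,0],
    [-0.01,0,0],
    [-0.05,0,0],
  ],
  yaw=[0,0,0,0,0],
  fingers=[0.8,0.6,0.5,0.5,0.5],
)

```text
t: 11.45
ee_pos: [456.7, -120.3, 288.2]
ee_rot: [[-0.012, 0.627, -0.779], [0.012, -0.779, -0.627], [-1.0, -0.017, 0.002]]
wrist_force: [0.7, 1.0, 1.0]
gripper_width: 0.497
```

Emit:
move_arm(
  translation=[
    [-0.06,0,0],
    [-0.12,0,0],
    [-0.18,0,0],
    [-0.23,-0.01,-0.03],
    [-0.26,-0.03,-0.08],
  ],
  yaw=[0,-8,-16,-24,-32],
  fingers=[0.5,0.5,0.5,0.5,0.5],
)

```text
t: 12.08
ee_pos: [497.9, -65.1, 545.0]
ee_rot: [[-0.006, 0.943, -0.331], [0.024, -0.331, -0.943], [-1.0, -0.014, -0.021]]
wrist_force: [1.0, -0.6, -0.3]
gripper_width: 0.502
```

```bash
python3 - <<'E'
from h import *
st=bot.observe(); R=np.array(st['ee_rot']); e=np.array(st['ee_pos'])
print(st['t'],e,np.round(R,3).tolist(), R.T@(np.array([560,60,550])-e))
E
```

```text
12.075 [497.93827977 -65.10616762 544.95983255] [[-0.006, 0.943, -0.331], [0.024, -0.331, -0.943], [-1.0, -0.014, -0.021]] [  -2.32959533   17.04061181 -138.68238575]
```

Emit:
move_arm(
  translation=[
    [0,0.005,-0.04],
    [0,0.01,-0.09],
    [0,0.017,-0.138],
    [0,0.017,-0.138],
    [0,0.017,-0.138],
  ],
  yaw=[-4,-8,-10,-10,-10],
  fingers=[0,0,0,0,0],
)

```text
t: 12.7
ee_pos: [559.5, 58.3, 547.8]
ee_rot: [[-0.006, 0.986, -0.164], [0.023, -0.164, -0.986], [-1.0, -0.01, -0.021]]
wrist_force: [-0.6, -0.7, 0.0]
gripper_width: 1.0
```

```bash
python3 - <<'E'
from h import *
st=bot.observe(); R=np.array(st['ee_rot']); g=np.array(st['ee_pos'])
print(st['t'],g,np.round(R,3).tolist(),st['qd'])
for n in('wrist','top','scene'):
  p=bot.capture(n); save(p,n+'7')
  for q,z in(('handle_1',85),('pot_empty',26),('pot_filled_1',26),('funnel',126),('spout',108),('knob',95)):
        for r in bot.place_of(p,q): print(q,round(r['confidence'],2),np.round(r['point'],1),np.round(atz(p,r['point'],z,st),1))
E
```

```text
12.7 [559.46445594  58.33812641 547.79556253] [[-0.006, 0.986, -0.164], [0.023, -0.164, -0.986], [-1.0, -0.01, -0.021]] [ 0.0099315  -0.03194135  0.03286796  0.01485141 -0.00165234 -0.00294298
 -0.00025009]
handle_1 0.73 [258.9 359.2] [ 452.2 -123.    85. ]
handle_1 0.72 [386.3 355.3] [ 604.9 -142.    85. ]
handle_1 0.68 [395.8 235.1] [632.7   5.   85. ]
handle_1 0.66 [254.1 229.4] [479.9  36.5  85. ]
pot_empty 0.98 [317.8 422.9] [ 498.8 -274.5   26. ]
pot_empty 0.85 [327.1 231.3] [557.1   6.7  26. ]
pot_filled_1 0.84 [273.2 280.6] [478. -47.  26.]
pot_filled_1 0.75 [370.8 280.3] [602.5 -66.7  26. ]
pot_filled_1 0.61 [322.3 324.2] [ 530.7 -118.4   26. ]
funnel 0.94 [325.7 255.5] [554.5   7.1 126. ]
spout 0.71 [324.5 251.6] [553.2   5.9 108. ]
knob 0.58 [324.   76.5] [580.8 179.3  95. ]
handle_1 0.65 [330.7 202.7] [635.6  11.6  85. ]
handle_1 0.59 [386.5 277.4] [ 461.5 -119.8   85. ]
handle_1 0.58 [395.4 214.2] [ 610.7 -141.4   85. ]
pot_empty 0.72 [456.4 267.2] [ 491.7 -302.8   26. ]
pot_filled_1 0.89 [379.8 245.5] [ 542.9 -112.2   26. ]
pot_filled_1 0.7 [352.2 270. ] [481.8 -44.6  26. ]
pot_filled_1 0.67 [362.6 218.2] [610.2 -69.7  26. ]
funnel 0.63 [334.7 235.3] [552.4   3.2 126. ]
funnel 0.49 [353.5 245.6] [529.7 -39.3 126. ]
spout 0.65 [332.5 232.7] [560.9   7.6 108. ]
knob 0.69 [255.6 227.1] [573.1 185.5  95. ]
handle_1 0.97 [398.6 278.1] [ 606.4 -141.4   85. ]
handle_1 0.95 [362.1 232.9] [633.8  18.6  85. ]
handle_1 0.65 [320.9 295.3] [ 457.5 -114.    85. ]
handle_1 0.55 [293.6 249.5] [479.7  33.5  85. ]
pot_empty 0.94 [397.8 392.4] [ 481.3 -312.5   26. ]
pot_empty 0.7 [334.  267.9] [560.8   8.9  26. ]
pot_filled_1 0.74 [372.1 282.2] [603.1 -69.1  26. ]
pot_filled_1 0.57 [358. 307.] [ 537.  -117.3   26. ]
funnel 0.94 [330.5 230.5] [546.3   3.8 126. ]
spout 0.59 [332.1 236.3] [553.    7.9 108. ]
knob 0.63 [302.3 199. ] [584.6 193.6  95. ]
```

View pics/wrist7.png

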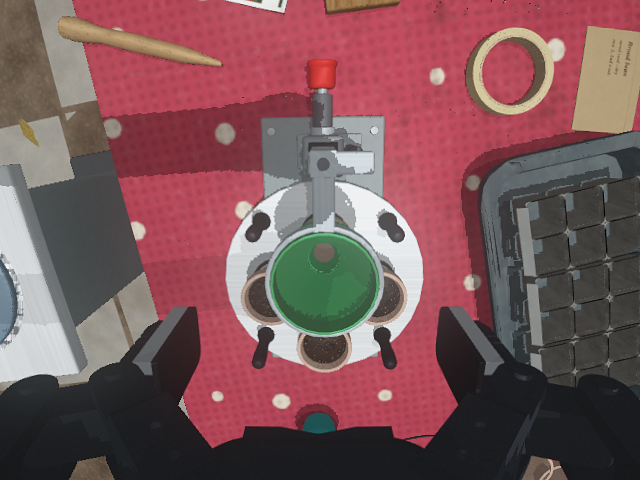

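View pics/scene7.png

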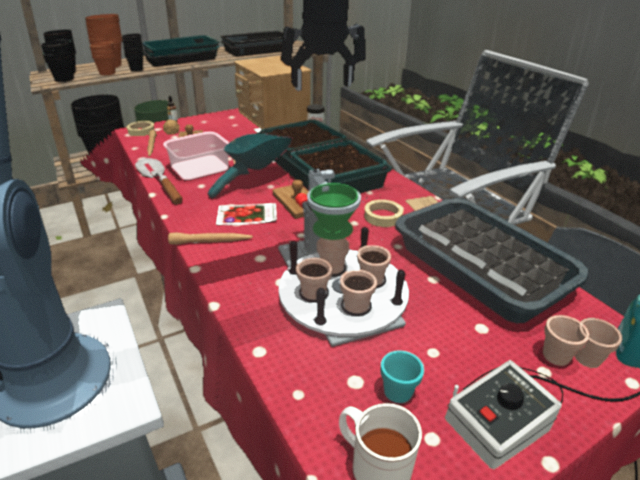

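```bash
python3 - <<'E'
import cv2
i=cv2.imread('pics/wrist7.png')
cv2.imwrite('pics/c7a.png',cv2.resize(i[50:220,225:425],None,fx=4,fy=4,interpolation=cv2.INTER_CUBIC)[:600])
cv2.imwrite('pics/c7b.png',cv2.resize(i[205:375,225:425],None,fx=4,fy=4,interpolation=cv2.INTER_CUBIC)[:680][:600] if 0 else cv2.resize(i[205:375,225:425],None,fx=3.5,fy=3.5,interpolation=cv2.INTER_CUBIC))
E
```

```text
(no output)
```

View pics/c7a.png

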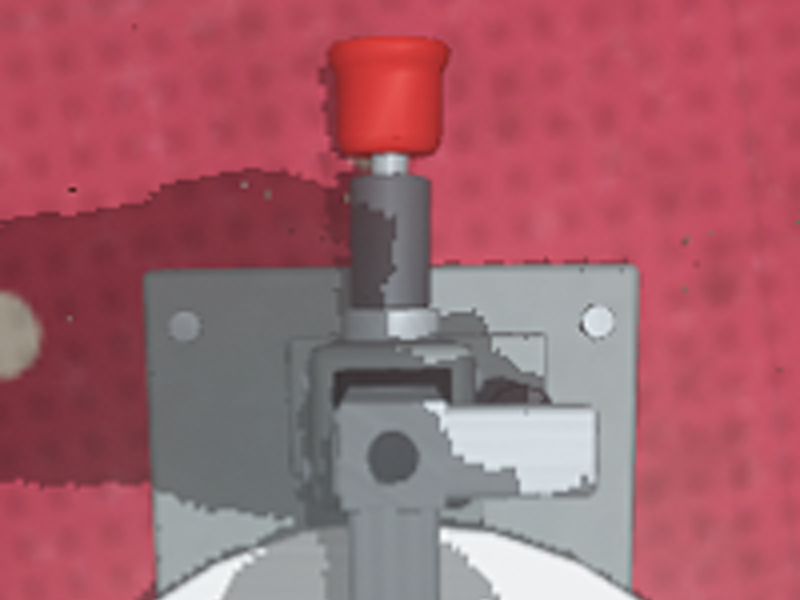

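View pics/c7b.png

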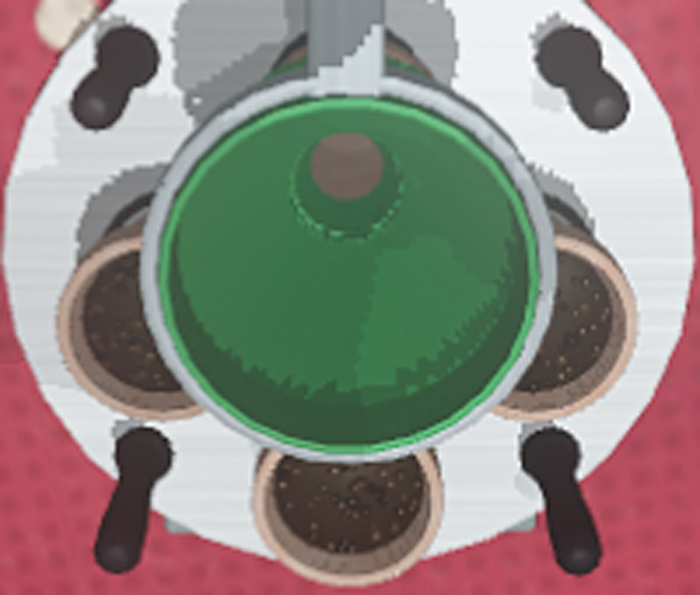

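```bash
python3 - <<'E'
from h import *
import pickle
st=bot.observe(); p=bot.capture('wrist')
W=lambda c,s,o,z: atz(p,np.array(c)/s+o,z,st)[:2]
A=lambda c,z: W(c,4,np.array([225,50]),z); B=lambda c,z: W(c,3.5,np.array([225,205]),z)
ang=lambda v: np.degrees(np.arctan2(v[1],v[0]))
l,r=A((145,270),14),A((637,265),14); print('back edge',l,r,np.hypot(*(r-l)),ang(r-l)+90)
l2,r2=A((158,598),14),A((632,590),14); print('sides',ang(l-l2),ang(r-r2))
mid=(l+r)/2
k=A((389,95),95); print('knob',k)
T=[B(c,98) for c in((97,108),(607,108),(577,557),(120,553))]
F=[B(c,32) for c in((131,55),(569,55),(550,455),(145,452))]
for n,H in(('tops',T),('feet',F)):
  C=np.mean(H,0); print(n,C,[round(np.hypot(*(h-C)),1) for h in H],[round(ang(h-C)%90,1) for h in H], 'knob dir',ang(k-C),np.hypot(*(k-C)),'plate mid dir',ang(mid-C),np.hypot(*(mid-C)))
E
```

```text
back edge [501.50269667 157.13106405] [646.87091067 134.79216764] 147.07462029365152 81.263634760853
sides 81.18808449457892 81.94330893054466
knob [579.77245108 184.06976785]
tops [544.40126358 -54.57699424] [np.float64(109.7), np.float64(110.2), np.float64(109.3), np.float64(109.0)] [np.float64(35.8), np.float64(35.6), np.float64(35.2), np.float64(35.8)] knob dir 81.56924590916286 241.25380402730235 plate mid dir 81.55175203550324 202.73853242874287
feet [544.69680331 -52.42933364] [np.float64(108.7), np.float64(109.1), np.float64(109.2), np.float64(108.9)] [np.float64(35.4), np.float64(36.0), np.float64(35.4), np.float64(35.7)] knob dir 81.56384645099178 239.0860223197896 plate mid dir 81.54512665377584 200.57075798089772
```

The seat bearing is 80.6° and the stand's is 81.5°, an error of about 1 mm at the pot, and no pot is disturbed. In the wrist picture, the plate's back corners are at (261,117) and (384,116), and the knob is at (322,74). Next is the knob.

```bash
python3 - <<'E'
from h import *
st=bot.observe(); R=np.array(st['ee_rot']); e=np.array(st['ee_pos'])
print(st['t'],e)
u=np.array([np.cos(np.radians(81.5)),np.sin(np.radians(81.5)),0])
G=np.array([544.5,-53.5,0])+237*u
for z in(330,250): print(z,np.round(R.T@(np.append(G[:2],z-155)-(e+R@[155,0,0])),1))
E
```

```text
13.8 [559.7165831   59.44004868 547.61234508]
330 [ 220.3    3.4 -114.4]
250 [ 300.3    4.2 -112.6]
```

Emit:
move_arm(
  translation=[
    [0,0.002,-0.055],
    [0.02,0.003,-0.1],
    [0.08,0.003,-0.114],
    [0.13,0.003,-0.114],
    [0.17,0.003,-0.114],
  ],
  yaw=[-0.9,-0.9,-0.9,-0.9,-0.9],
  fingers=[0,0,0,0,0],
)

```text
t: 14.42
ee_pos: [579.7, 176.5, 377.8]
ee_rot: [[-0.008, 0.989, -0.146], [0.023, -0.146, -0.989], [-1.0, -0.011, -0.022]]
wrist_force: [1.0, 0.2, -0.3]
gripper_width: 1.0
```

Emit:
move_arm(
  translation=[
    [0.02,0,0],
    [0.04,0,0],
    [0.05,0,0],
    [0.05,0,0],
    [0.05,0,0],
  ],
  yaw=[0,0,0,0,0],
  fingers=[0,0,0,0,0],
)

```text
t: 15.05
ee_pos: [579.9, 177.5, 329.0]
ee_rot: [[-0.006, 0.989, -0.146], [0.024, -0.146, -0.989], [-1.0, -0.009, -0.023]]
wrist_force: [-0.2, 0.9, 0.9]
gripper_width: 1.0
```

```bash
cat > g.py <<'E'
from h import *
import sys
st=bot.observe(); R=np.array(st['ee_rot']); e=np.array(st['ee_pos'])
print(st['t'],e,np.round(R,3).tolist(),st['wrist_force'],st['gripper_width'])
u=np.array([np.cos(np.radians(81.5)),np.sin(np.radians(81.5)),0])
G=np.array([544.5,-53.5,95])+237*u
print('go',np.round(R.T@(G-(e+R@[155,0,0])),1), 'yaw', np.degrees(np.arctan2(R[1,1],R[0,1])))
p=bot.capture('wrist'); save(p,sys.argv[1])
for r in bot.place_of(p,'knob'): print(round(r['confidence'],2),np.round(r['point'],1),np.round(atz(p,r['point'],95,st),1))
E
python3 g.py w8
```

```text
15.05 [579.94985983 177.48078741 329.01487068] [[-0.006, 0.989, -0.146], [0.024, -0.146, -0.989], [-1.0, -0.009, -0.023]] [-0.23705526  0.86478131  0.87097039] 0.9997647321100639
go [79.   1.2  2.1] yaw -8.378118187482842
0.77 [321.1 267.9] [579.5 179.   95. ]
```

View pics/w8.png

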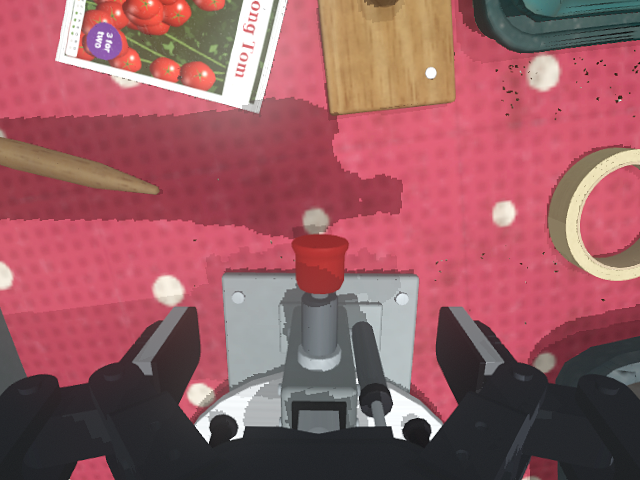

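Emit:
move_arm(
  translation=[
    [0.02,0.001,0.002],
    [0.04,0.001,0.002],
    [0.055,0.001,0.002],
    [0.07,0.001,0.002],
    [0.075,0.001,0.002],
  ],
  yaw=[0,0,0,0,0],
  fingers=[0.2,0.2,0.2,0.2,0.2],
)

```text
t: 15.78
ee_pos: [579.5, 177.2, 252.2]
ee_rot: [[-0.008, 0.989, -0.146], [0.023, -0.146, -0.989], [-1.0, -0.011, -0.022]]
wrist_force: [-0.2, 0.0, 1.0]
gripper_width: 0.802
```

```bash
python3 g.py w9
```

```text
15.775 [579.5323914  177.23393508 252.21859363] [[-0.008, 0.989, -0.146], [0.023, -0.146, -0.989], [-1.0, -0.011, -0.022]] [-0.23437529  0.01022905  1.03455037] 0.8017052855208615
go [ 2.3  1.2 -0.2] yaw -8.369321270008161
0.77 [321.4 334.5] [579.2 180.8  95. ]
```

View pics/w9.png

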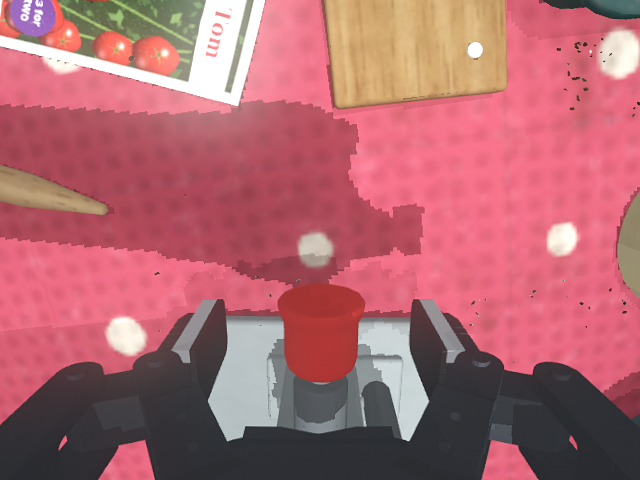

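The knob, at (321,335), is centred between the pads, with its lip at the outer edge. Closing now.

Emit:
move_arm(
  translation=[
    [0.002,0.001,0],
    [0.002,0.001,0],
    [0.002,0.001,0],
    [0.002,0.001,0],
    [0.002,0.001,0],
  ],
  yaw=[0,0,0,0,0],
  fingers=[0.4,0.6,1,1,1],
  grip_force=80,
)

```text
t: 16.5
ee_pos: [580.7, 177.1, 251.9]
ee_rot: [[-0.008, 0.989, -0.146], [0.025, -0.146, -0.989], [-1.0, -0.011, -0.023]]
wrist_force: [-3.6, -0.3, 5.9]
gripper_width: 0.291
```

```bash
python3 g.py w10
```

```text
16.5 [580.74864626 177.14108718 251.92361988] [[-0.008, 0.989, -0.146], [0.025, -0.146, -0.989], [-1.0, -0.011, -0.023]] [-3.56022582 -0.27413791  5.92738856] 0.2911581677055778
go [2.  0.  0.1] yaw -8.388562567731768
```

View pics/w10.png

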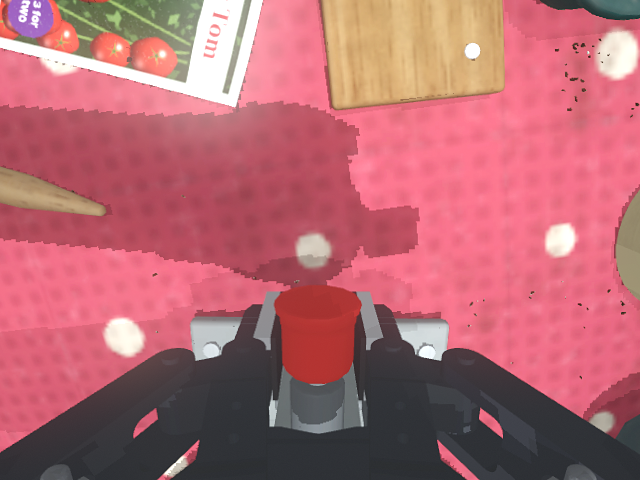

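Emit:
move_arm(
  translation=[
    [0,0,-0.003],
    [0,0,-0.006],
    [0,0,-0.009],
    [0,0,-0.012],
    [0,0,-0.013],
  ],
  yaw=[0,0,0,0,0],
  fingers=[1,1,1,1,1],
  grip_force=80,
)

```text
t: 17.23
ee_pos: [582.1, 184.6, 252.1]
ee_rot: [[-0.01, 0.989, -0.15], [0.017, -0.15, -0.989], [-1.0, -0.013, -0.015]]
wrist_force: [-3.3, -10.0, 4.8]
gripper_width: 0.292
```

Emit:
move_arm(
  translation=[
    [0,0,-0.004],
    [0,0,-0.008],
    [0,0,-0.011],
    [0,0,-0.013],
    [0,0,-0.013],
  ],
  yaw=[0,0,0,0,0],
  fingers=[1,1,1,1,1],
)

```text
t: 17.85
ee_pos: [583.4, 191.7, 252.2]
ee_rot: [[-0.013, 0.988, -0.153], [0.008, -0.153, -0.988], [-1.0, -0.014, -0.006]]
wrist_force: [-3.2, -8.4, 5.7]
gripper_width: 0.289
```

```bash
python3 g.py w11; python3 - <<'E'
from h import *
p=bot.capture('scene'); save(p,'s11')
i=cv2.imread('pics/s11.png')[150:350,230:430]; cv2.imwrite('pics/s11c.png',cv2.resize(i,None,fx=3,fy=3,interpolation=cv2.INTER_CUBIC))
E
```

```text
17.85 [583.37447715 191.66033551 252.17422854] [[-0.013, 0.988, -0.153], [0.008, -0.153, -0.988], [-1.0, -0.014, -0.006]] [-3.24793344 -8.42513484  5.73109111] 0.2887899448853544
go [ 2.1  0.1 12.2] yaw -8.818442325425957
0.75 [318.6 331.3] [581.5 194.2  95. ]
```

View pics/s11c.png

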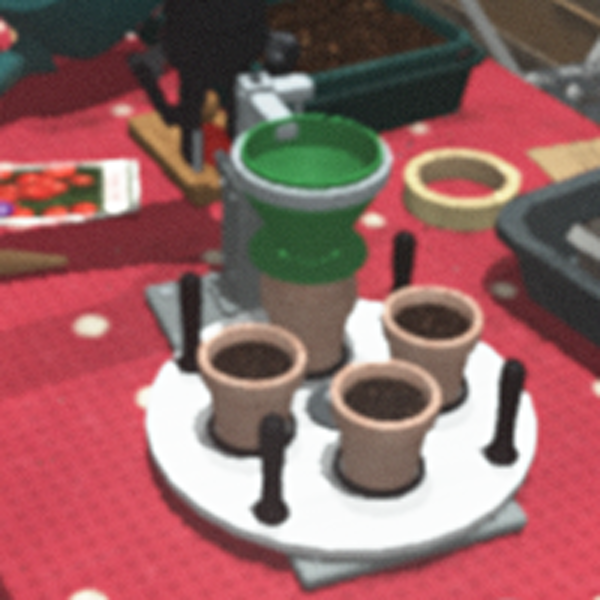

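View pics/w11.png

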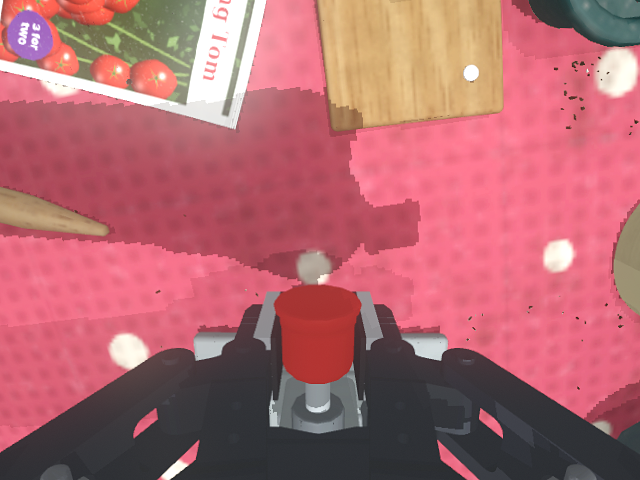

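Emit:
move_arm(
  translation=[
    [0,0,-0.004],
    [0,0,-0.006],
    [0,0,-0.007],
    [0,0,-0.007],
    [0,0,-0.007],
  ],
  yaw=[0,0,0,0,0],
  fingers=[1,1,1,1,1],
)

```text
t: 18.62
ee_pos: [583.8, 192.8, 252.2]
ee_rot: [[-0.016, 0.988, -0.157], [-0.0, -0.157, -0.988], [-1.0, -0.016, 0.003]]
wrist_force: [-4.4, -9.5, 5.5]
gripper_width: 0.292
```

Emit:
move_arm(
  translation=[
    [0,0,-0.006],
    [0,0,-0.007],
    [0,0,-0.007],
    [0,0,-0.007],
    [0,0,-0.007],
  ],
  yaw=[0,0,0,0,0],
  fingers=[1,1,1,1,1],
)

```text
t: 19.25
ee_pos: [584.3, 194.1, 252.2]
ee_rot: [[-0.019, 0.987, -0.159], [-0.009, -0.159, -0.987], [-1.0, -0.017, 0.012]]
wrist_force: [-5.2, -8.6, 5.3]
gripper_width: 0.289
```

```bash
python3 g.py w12; python3 - <<'E'
from h import *
for k in range(3): st=bot.observe(); print(st['wrist_force'],st['ft_torque'])
p=bot.capture('scene'); save(p,'s12')
i=cv2.imread('pics/s12.png')[150:350,230:430]; cv2.imwrite('pics/s12c.png',cv2.resize(i,None,fx=3,fy=3,interpolation=cv2.INTER_CUBIC))
E
```

```text
19.25 [584.25661485 194.07749518 252.24168802] [[-0.019, 0.987, -0.159], [-0.009, -0.159, -0.987], [-1.0, -0.017, 0.012]] [-5.24224896 -8.59136786  5.30933459] 0.28933496776065637
go [ 2.4  0.1 11.9] yaw -9.178330580871629
0.86 [316.3 333.1] [580.5 193.4  95. ]
[-5.03377529 -8.66408464  5.3106928 ] [-1.67395858  0.90956492  0.30042842]
[-5.03377529 -8.66408464  5.3106928 ] [-1.67395858  0.90956492  0.30042842]
[-5.03377529 -8.66408464  5.3106928 ] [-1.67395858  0.90956492  0.30042842]
```

View pics/s12c.png

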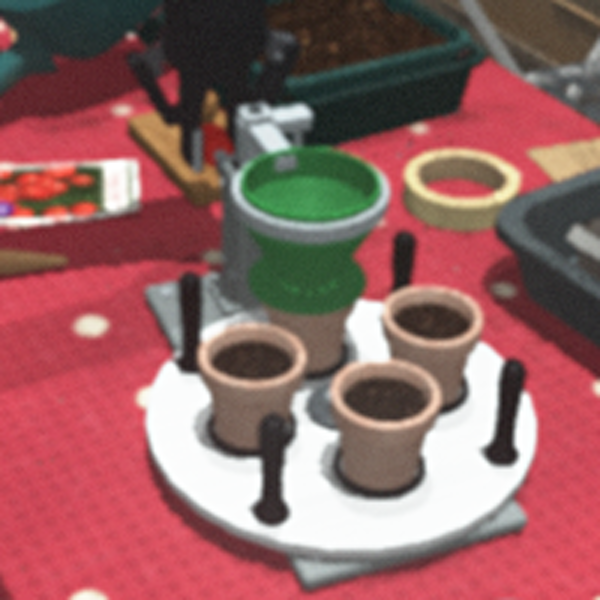

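View pics/w12.png

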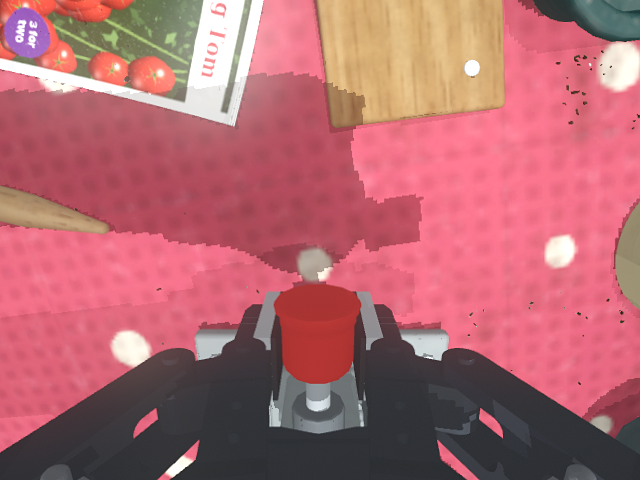

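Emit:
move_arm(
  translation=[
    [0,0,-0.008],
    [0,0,-0.011],
    [0,0,-0.012],
    [0,0,-0.012],
    [0,0,-0.012],
  ],
  yaw=[0,0,0,0,0],
  fingers=[1,1,1,1,1],
  grip_force=100,
)

```text
t: 20.02
ee_pos: [585.2, 196.9, 252.2]
ee_rot: [[-0.024, 0.986, -0.164], [-0.023, -0.164, -0.986], [-0.999, -0.019, 0.026]]
wrist_force: [-7.2, -13.2, 8.4]
gripper_width: 0.281
```

```bash
python3 g.py w13; python3 - <<'E'
from h import *
p=bot.capture('scene'); save(p,'s13')
i=cv2.imread('pics/s13.png')[150:350,230:430]; cv2.imwrite('pics/s13c.png',cv2.resize(i,None,fx=3,fy=3,interpolation=cv2.INTER_CUBIC))
E
```

```text
20.025 [585.1893299  196.88551273 252.1703689 ] [[-0.024, 0.986, -0.164], [-0.023, -0.164, -0.986], [-0.999, -0.019, 0.026]] [ -7.15444414 -13.23553496   8.4242793 ] 0.28087154995773894
go [ 2.6  0.1 12.6] yaw -9.464477924402061
0.9 [317.7 335.4] [581.1 193.1  95. ]
```

View pics/s13c.png

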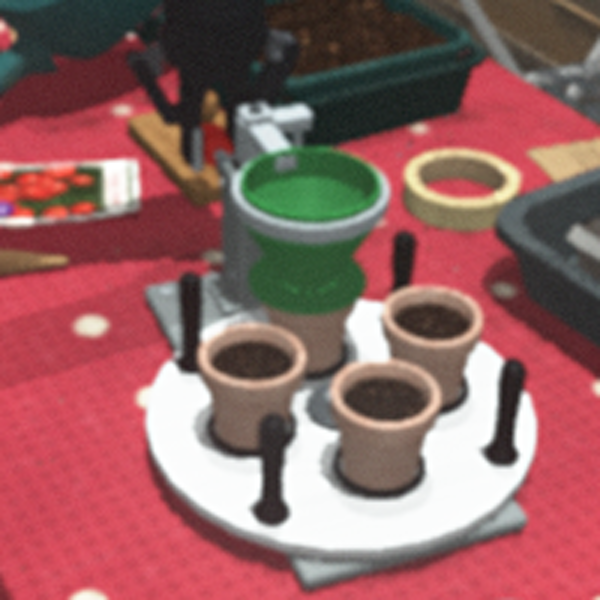

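View pics/w13.png

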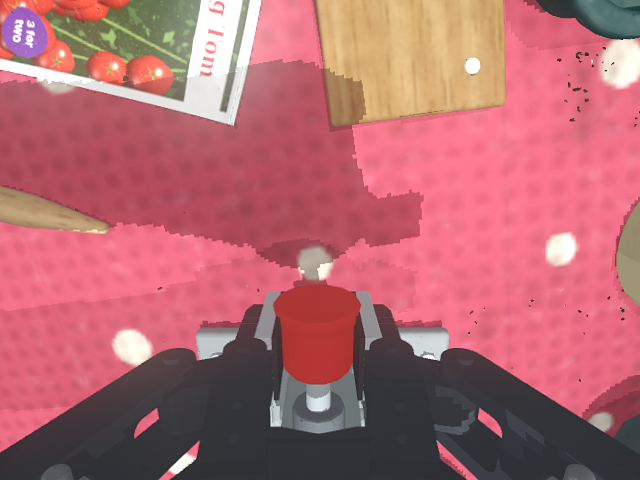

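```bash
python3 - <<'E'
from h import *
u=np.array([np.cos(np.radians(81.5)),np.sin(np.radians(81.5)),0]); F=np.array([544.5,-53.5,0])+62*u
p0=cv2.imread('pics/scene7.png'); 
for n in('scene','top'):
  p=bot.capture(n)
  for z in(126,90,76): print(n,z,np.round(proj(p,F+[0,0,z]),1), end=' ')
  for q in('funnel','pot_empty','handle_1','pot_filled_1'): print(q,[(np.round(r['point'],1).tolist(),round(r['confidence'],2)) for r in bot.place_of(p,q)][:4])
  if n=='scene':
    print('mouth rim 204/168',proj(p,F+[0,0,204]),proj(p,F+[0,0,168]))
st=bot.observe();R=np.array(st['ee_rot']);print(st['t'],st['wrist_force'],np.array(st['ee_pos'])+R@[155,0,0])
E
```

```text
scene 126 [332.7 228.6] scene 90 [332.2 243.7] scene 76 [332.  249.5] funnel [([328.8, 244.9], 0.58)]
pot_empty [([401.6, 392.7], 0.93), ([331.9, 269.6], 0.56)]
handle_1 [([320.7, 295.7], 0.73), ([293.4, 251.8], 0.72), ([399.2, 279.1], 0.66), ([362.1, 231.8], 0.6)]
pot_filled_1 [([357.7, 305.1], 0.87), ([369.8, 279.2], 0.72), ([312.3, 293.2], 0.64)]
mouth rim 204/168 [333.76263611 193.44143267] [333.24341742 210.05933783]
top 126 [332.7 234.7] top 90 [332.  236.9] top 76 [331.8 237.7] funnel []
pot_empty [([454.6, 266.6], 0.63), ([330.3, 240.6], 0.55)]
handle_1 [([331.6, 205.4], 0.86), ([318.6, 273.2], 0.84), ([386.0, 280.9], 0.83)]
pot_filled_1 [([349.7, 269.2], 0.91), ([358.9, 217.2], 0.89), ([382.3, 245.6], 0.63), ([330.5, 206.0], 0.25)]
20.675 [ -7.12465727 -13.84842329   8.29986688] [581.53945934 193.32743918  97.24584123]
```

```bash
python3 -c "
from station import bot
print(bot.sign_off())"
```

```text
the job is handed in; nothing more can be done
None
```

I turned the carousel about 87° clockwise by one handle, so the empty clay pot stands under the funnel. Then I gripped the red knob, pulled it out to its stop and handed in at about 21 s with the arm still holding it out.

**Last checks**
- **Seat alignment:** before the pull, the empty pot's seat was about 0.9° (roughly 1 mm) off the funnel's line. I left it there.
- **Funnel:** it is seen at row 245 in the scene picture. A flange resting on the rim should show at row 244, and a raised one at row 229. Its position did not change between the last two pictures.
- **Knob:** it moved about 12 mm and then stopped moving. The outward pull settled at about 13–14 N, above the 10 N spring.
- **Other things:** all the pots stand upright on the carousel, and I did not touch the dibber, tamper or seed packet.

**What went wrong or disagreed**
- The first handle grip was about 10 mm off centre, so I re-gripped it before turning.
- The gripper tilted by about 3° while pulling, without slipping that I could see.
- The last top picture did not detect the funnel, so its resting height rests on the scene camera alone.

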